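# Start the hoop press and hold its key switch

## Task

On the hoop press's control box, press the three buttons fully down one at a time, letting each come back up: first the large round one, then the square one, then the small round one. Then take the square-headed key out of the wooden block, push it fully home into the key switch, working it past the sticky pins, and only then turn it clockwise (seen from above) a quarter turn to its stop. It springs back, so finish still gripping the key and holding it turned, which keeps the press down; leave the round-headed key and everything else on the table where they are.

Things in the scene. Friction and masses are not known exactly. Their poses are not given: they have to be found in the camera images.
- console: Control box, fixed: grey box 130 (x) x 270 (y) x 52 mm high. Origin under its centre, z up; its front is -x. In its top are the key switch, at x = 0, y = -85 mm, and three buttons in a row, at x about 0 and y about -12, 45 and 102 mm. Which button is in which of the three places varies.
- large_button_top (a point): Centre of the top of the large round push button (grey cap 34 mm diameter in a black 42 mm square housing 12 mm high). Unpressed the top is 22 mm above the box's top face, 10 mm above its housing.
- large_button (a joint): Travel of the large round button in m: 0 up, 0.006 fully down. It needs 1.5 N to start and 5 N fully down; springs back.
- square_button_top (a point): Centre of the top of the square push button (grey cap 26 x 26 mm in the same sort of housing); heights as for the large one.
- square_button (a joint): Travel of the square button in m: 0 up, 0.006 fully down; same spring.
- small_button_top (a point): Centre of the top of the small round push button (grey cap 20 mm diameter in the same sort of housing); heights as for the large one.
- small_button (a joint): Travel of the small round button in m: 0 up, 0.006 fully down; same spring.
- keyhole (a point): Centre of the key slot's mouth on the turning brass plug (40 mm round, flush with the box's top at 52 mm; bezel ring 2 mm high, 56 mm across). z up along the turning axis, x along the slot's long side. Slot 15.5 x 6.5 mm, 3 mm chamfer, 40 mm deep. Two sticky sprung pins stick out 3.5 mm from its ends, 12 and 22 mm down: passing them takes about 8 to 18 N straight, less with small yaw wiggles.
- lock (a joint): Turn of the key switch in rad: 0 at rest (slot along the box's x axis), grows clockwise seen from above, stop at 1.48. A spring turns it back: 0.04 N m to start, 0.16 N m at the stop. The key's loose fit takes up 0.1 to 0.2 rad, so the hand turns about 1.65 rad to lean on the stop. The hoop press's ram comes down 20 mm per rad.
- key_block: Wooden key block, fixed: 55 (x) x 135 (y) x 45 mm high, origin under its centre. Two slots in its top at y = -36 and +36 mm, long side along y, each with a key standing in it, shoulder on the block's top, head top 81 mm above the table. Which key is in which slot varies.
- key: The square-headed key, about 60 g, standing upright. Origin at the blade's tip, z up to the head, x along the blade's width. Steel blade 14 (x) x 5 (y) mm, 34 mm long, rounded tip; above it a flat black plastic head 32 (x) x 10 (y) x 36 mm high with a square steel inlay. Half turns about z are equal. Grip the head's flat faces (10 mm apart along y) firmly.
- key_shoulder (a point): Point on the key's axis at the underside of the head, 34 mm above the blade's tip; it meets the keyhole point when the key is fully home.
- round_key: The other key, same blade, with a round black head 32 mm across, 10 mm thick. Origin at the blade's tip. To be left alone.
- hoop: Beech embroidery hoop lying flat, 100 mm diameter, 10 mm high, brass screw block at +x. Origin under its centre. To be left alone.
- scissors: Steel fabric scissors lying flat, 190 mm long along x (points to +x), 9 mm high. Origin under the pivot. To be left alone.
- marker: White marker with blue cap, 140 mm long along x, 12 mm thick, lying beside the key block's far side. Origin underneath, 70 mm from its tail. To be left alone.
- pen: Black pen, 140 mm long along x, 12 mm thick, lying near the robot side of the table. Origin underneath, 70 mm from its tail. To be left alone.
- needle_case: Round clear needle case, 68 mm diameter, 14 mm high, lying in front of the control box. Origin under its centre. To be left alone.
- spool: Green thread spool standing behind the control box, 32 mm diameter, 42 mm high. Origin under its centre. To be left alone.

How it is judged:
On the way, in this order (a step that is already met when the one before it is completed fails the run):
1. the large round button is pressed fully down, the others up (value of joint large_button above 0.0045 m and value of joint each of square_button, small_button below 0.002 m), for 0.05 s.
2. then the square button is pressed fully down, the others up (value of joint square_button above 0.0045 m and value of joint each of large_button, small_button below 0.002 m), for 0.05 s.
3. then the small round button is pressed fully down, the others up (value of joint small_button above 0.0045 m and value of joint each of large_button, square_button below 0.002 m), for 0.05 s.
4. then the square-headed key is fully home in the key switch, not yet turned (horizontal distance between key_shoulder and keyhole below 0.004 m and z of key_shoulder in the frame of keyhole below 0.004 m and angle between key's own z axis and vertical below 0.12 rad and angle between the x axis of key and the x axis of keyhole, either way round below 0.35 rad and value of joint lock below 0.5 rad), for 0.05 s.
At the end, for the whole second after the job is handed in: The square-headed key is fully home (shoulder within 4 mm of the keyhole, upright within 0.12 rad), the switch turned at least 1.3 rad and held so by the fingers gripping the key with over 2 N, the buttons up, all else within 30 mm of its start (horizontal distance between key_shoulder and keyhole below 0.004 m and z of key_shoulder in the frame of keyhole below 0.004 m and angle between key's own z axis and vertical below 0.12 rad and angle between the x axis of key and the x axis of keyhole, either way round below 0.35 rad and value of joint lock above 1.3 rad and contact force between the fingers and key above 2 N and value of joint each of large_button, square_button, small_button below 0.002 m and distance of each of round_key, hoop, scissors, marker, pen, needle_case, spool from where it was at the start of the episode below 0.03 m); the arm keeps its last pose, push and grip.
It fails at once if two buttons pressed at the same time (value of joint each of large_button, square_button above 0.003 m or value of joint each of large_button, small_button above 0.003 m or value of joint each of square_button, small_button above 0.003 m).
It fails at once if the round-headed key or another thing lying on the table moved more than 30 mm (distance of any of round_key, hoop, scissors, marker, pen, needle_case, spool from where it was at the start of the episode above 0.03 m).
It also fails if it takes over 64 s, if anything falls off the work surface, if the arm or the gripper's body presses on something with over 40 N, if the wrist force passes 120 N, or if a joint passes its speed limit or range.

## Robot

A 6-joint arm with a two-finger parallel gripper is mounted at the origin on the work surface. World frame = base frame: x ahead of the robot, y to its left, z up, the work surface at z = 0. Lengths are in m, angles in rad, forces in N, time in s.
With the tool pointing down it reaches from about 0.35 to 0.85 m from the base axis. Payload 8.1 kg.
Tool frame: the origin (TCP) lies on the mounting face of the last link; the fingertips stand 186 mm ahead of it and the grasp point (between the pads) lies 167 mm ahead of it; z points along the fingers, y is the line along which they close (so a half turn about z gives the same grasp; the last joint's range is limited). The gripper opens to 93 mm and grips with 3 to 60 N. Pads are 15 mm wide; open, the fingers measure 128 mm over their backs; the gripper's body (75 mm by 188 mm) begins 65 mm behind the grasp point.
Start: joints at [1.171, 0.13, 1.488, -0, 1.523, -0.085], TCP at [0.186, 0.571, 0.405] pointing down, gripper open.
Joint ranges: [-2.96, 2.96], [-0.89, 2.26], [0.02, 2.5], [-1.34, 4.48], [0, 2.73], [-2.66, 2.66]. Speed limits (rad/s): [2.39, 2.39, 2.79, 3.14, 3.14, 3.14].

## Interface

Orientations are given as a rotation vector (axis times angle).
In Python, from plant import * gives the robot as it stands. The module is installed in compiled form; this text tells all that it offers.
- The arm moves only by the tool arm_command, never from a script. Its argument "increments" is a list of rows, each a list of 6 numbers: the shift along the tool's x, y, z in units of 0.2 m (1.0 is 0.2 m), then the turn, a rotation vector about the tool's x, y, z in units of pi rad (1.0 is pi rad). A call has exactly 5 rows; each row is the pose to reach, as a shift and turn from the pose commanded when the call began, along the tool's axes at that moment, turning the shorter way round; what a row does not reach only later rows make up. A row lasts 1/8 s, in which the tool goes at most 62.5 mm and 10.7 degrees, less where a joint would pass 70% of its speed; a pose out of reach is approached as far as the arm can. A call with a number of a shift or a turn outside -1 to 1 is refused whole. A call with a gripper value outside its range is refused whole. "fingers" is the closure, from -1 (fully open) to 1 (shut), set as the call begins (left out, the last holds). The fingers move at their own pace and stop on an object; "force" is the grip in N (left out, the last holds). Time passes only in rows, so rows that repeat a pose let the fingers close, or fill a call up. It gives the time, the measured TCP pose, the force, the opening and the grip force at its end, in the units of the state.
- read_state(): the state, without advancing time (a new reading comes with each control period).
- read_camera(name): name is "scene" or "top"; returns a dict with "image" (420x560x3 uint8, red, green, blue), "fx", "fy", "cx", "cy" (pixels), "T" (4x4, takes a point from camera to world coordinates). Camera axes: x right, y down, z forward; pixel columns grow to the right and rows downward; lengths in m; the calibration is good to about 2 mm. A picture is of the moment at which its call begins. There is no depth.
- close_job(): hands the job in; it is judged then, once.
The state is a dict: "t": time; "q": joint angles; "dq": joint speeds; "joint_torque": joint torques, N m; "tool_pos": TCP position; "orientation": TCP orientation; "force": force on the tool from outside, world axes, zero at the start; "wrist_torque": the same for the moment, N m; "opening": finger opening in m; "gripper_force": force on a finger pad.
Only numpy, scipy, OpenCV 4.12 (cv2) and the standard library are available. Lean on these libraries where they do the work, as an engineer would, in place of code of your own. Each camera call takes 0.05 s, during which the arm holds its last target. There are 200 camera calls.

## Working session

There is one attempt and no reset: what is moved stays moved. The work goes in short steps, Python scripts to look and compute and a tool call to move; the robot and the scene stay as the last step left them, time stands still between calls to the robot, and variables do not carry over. Pictures are saved under pics/ and viewed, at most 10 in all, crops included, and the job is handed in when it is done.

Besides the shell and the picture viewer there is one more tool, called after "Call:" in YAML: its name, and indented under it one key for each argument. arm_command: Moves the arm, as the interface text tells. Shifts and turns lie within -1 to 1; 1 stands for 0.2 m of shift or pi rad of turn. Its arguments: {"type":"object","properties":{"increments":{"type":"array","items":{"type":"array","items":{"type":"number","minimum":-1,"maximum":1}}},"fingers":{"type":"number"},"force":{"type":"number"}},"required":["increments"]}

```bash
mkdir -p pics
python3 - <<'E'
from plant import *
import cv2,numpy as np,pickle
for n in("top","scene"):
    c=read_camera(n);pickle.dump(c,open(n+".pkl","wb"))
    cv2.imwrite(f"pics/{n}0.png",c["image"][:,:,::-1])
    print(n,c["fx"],c["fy"],c["cx"],c["cy"],np.round(c["T"],4).tolist())
s=read_state();print({k:np.round(v,3).tolist() for k,v in s.items()})
E
```

```text
top 422.50368213223135 422.50368213223135 275.6623937438494 208.46243327300905 [[0.0077, -0.9931, 0.117, 0.4249], [-0.9997, -0.0051, 0.0223, -0.0075], [-0.0216, -0.1171, -0.9929, 1.1293], [0.0, 0.0, 0.0, 1.0]]
scene 410.22818846888697 410.22818846888697 276.36769996592847 213.150335648619 [[0.3031, 0.6884, -0.6589, 1.1629], [0.953, -0.2214, 0.207, -0.1885], [-0.0034, -0.6907, -0.7232, 0.7479], [0.0, 0.0, 0.0, 1.0]]
{'t': 0.1, 'q': [1.171, 0.131, 1.489, 0.0, 1.523, -0.085], 'dq': [0.001, -0.003, -0.004, 0.0, 0.001, -0.0], 'joint_torque': [-0.0, -56.134, -49.31, 0.077, 0.029, -0.0], 'tool_pos': [0.186, 0.57, 0.404], 'orientation': [-0.492, -3.102, 0.003], 'force': [0.376, -0.119, 0.185], 'wrist_torque': [-0.007, 0.002, -0.027], 'gripper_force': 0.0, 'opening': 0.093}
```

View pics/top0.png

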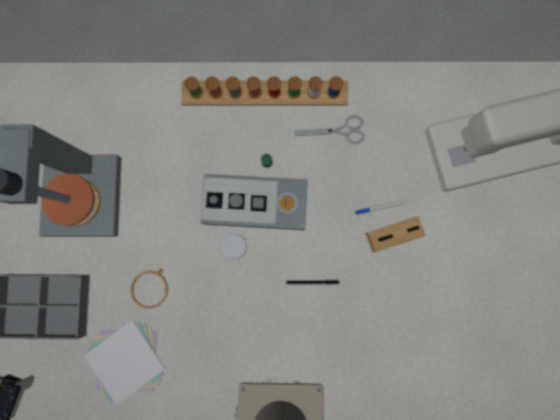

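View pics/scene0.png

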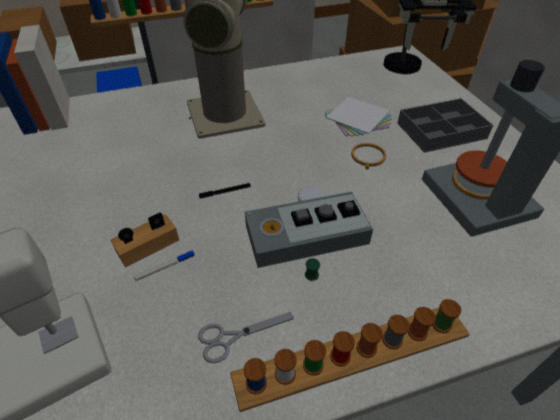

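The top view shows the console at about (255,202), with its buttons at x≈214, 236 and 259 and the lock at (288,203). The key block is at (396,234). In the scene view the round-headed key is at (126,235) and the square-headed one at (157,220). Next, enlarged crops.

```bash
cat > h.py <<'E'
import numpy as np,pickle
def load(n): return pickle.load(open(n+".pkl","rb"))
def ray(c,u,v):
    d=c["T"][:3,:3]@np.array([(u-c["cx"])/c["fx"],(v-c["cy"])/c["fy"],1]);return c["T"][:3,3],d
def cast(c,u,v,z):
    o,d=ray(c,u,v);return o+d*(z-o[2])/d[2]
def proj(c,p):
    q=c["T"][:3,:3].T@(np.array(p)-c["T"][:3,3]);return np.array([c["fx"]*q[0]/q[2]+c["cx"],c["fy"]*q[1]/q[2]+c["cy"]])
E
python3 - <<'E'
from h import *
import cv2
t=load("top")["image"][:,:,::-1];s=load("scene")["image"][:,:,::-1]
a=t[165:240,190:320];b=t[205:265,355:435];c=s[180:270,235:380];d=s[200:270,100:190]
def r(i,w,h):return cv2.convertScaleAbs(cv2.resize(i,(w,h),interpolation=cv2.INTER_CUBIC),alpha=1.5)
o=np.vstack([np.hstack([r(a,440,254),r(b,340,254)]),np.hstack([r(c,440,273),r(d,340,273)])])
cv2.imwrite("pics/crop.png",o)
E
```

```text
(no output)
```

View pics/crop.png

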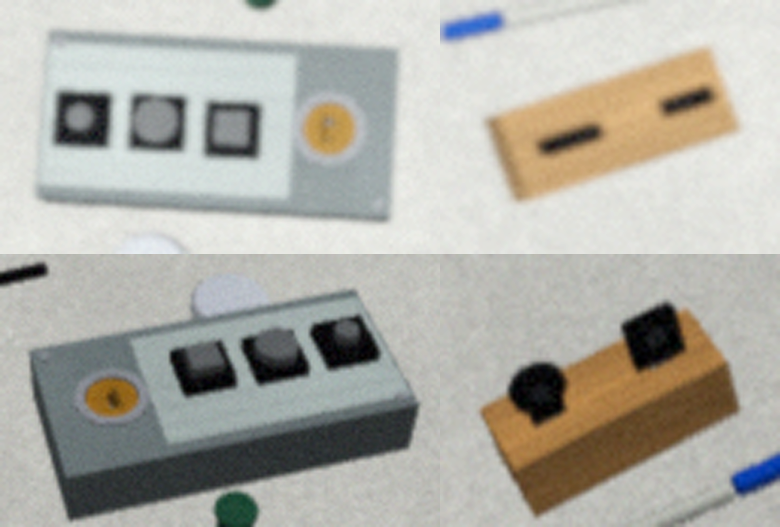

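The crops show the order from the lock outward: square button (−12), large round (45), small round (102). The square-headed key is in the block's left (+y) slot in the top view. Now I'll measure them.

Run:
```python
from h import *
import cv2
for n,win in (("top",(165,240,190,320)),("scene",(180,270,235,380))):
    c=load(n);im=c["image"];r0,r1,c0,c1=win
    hsv=cv2.cvtColor(im,cv2.COLOR_RGB2HSV)
    def comps(m,z,win,lab,amin=20,axis=False):
        r0,r1,c0,c1=win;mm=np.zeros(m.shape,np.uint8);mm[r0:r1,c0:c1]=m[r0:r1,c0:c1]
        mm=cv2.morphologyEx(mm,cv2.MORPH_CLOSE,np.ones((3,3))) 
        for k in cv2.findContours(mm,cv2.RETR_EXTERNAL,cv2.CHAIN_APPROX_NONE)[0]:
            if cv2.contourArea(k)<amin: continue
            (x,y),wh,an=cv2.minAreaRect(k);b=cv2.boxPoints(((x,y),wh,an))
            W=np.array([cast(c,u,v,z)[:2] for u,v in b]);W=W[np.argsort(W[:,1])]
            L=[np.linalg.norm(W[i]-W[j]) for i,j in((0,1),(0,2),(0,3))]
            M=cv2.moments(k);mu,mv=M["m10"]/M["m00"],M["m01"]/M["m00"]
            e=W[2:].mean(0)-W[:2].mean(0)
            print(n,lab,"px",round(mu,1),round(mv,1),"world",np.round(cast(c,mu,mv,z),4),"ctr",np.round(W.mean(0),4),"L",np.round(L,3),"yaw of y",round(float(np.arctan2(-e[0],e[1])),3))
    H,S,V=hsv[...,0],hsv[...,1],hsv[...,2]
    org=((H>10)&(H<28)&(S>110)).astype(np.uint8)
    comps(org,0.052,win,"plug")
    blk=(V<50).astype(np.uint8)
    if n=="top":
        comps(blk,0.064,win,"housing")
        comps(((H>5)&(H<28)&(S>60)).astype(np.uint8)|((V<50).astype(np.uint8)),0.045,(212,260,360,432),"block",200)
        comps(blk,0.081,(205,265,355,435),"keyhead")
        bg=((S>12)&(V<175)&(H>60)|(V<140)).astype(np.uint8)
        comps(((V<155)).astype(np.uint8),0.052,(160,236,190,320),"box",1000)
    else:
        comps(((H>5)&(H<28)&(S>60)).astype(np.uint8),0.02,(200,270,100,190),"block",200)
        comps(blk,0.063,(200,250,100,190),"keyhead",30)
        comps(blk,0.064,(180,240,285,365),"housing",30)
```

```text
top plug px 286.9 202.6 world [ 0.5671 -0.0121  0.052 ] ctr [ 0.5675 -0.0123] L [0.034 0.031 0.046] yaw of y 0.005
top housing px 260.4 206.3 world [0.5558 0.0553 0.064 ] ctr [0.5643 0.0603] L [0.036 0.033 0.049] yaw of y 0.005
top housing px 214.1 199.6 world [0.5724 0.1738 0.064 ] ctr [0.5714 0.1741] L [0.036 0.036 0.051] yaw of y 0.005
top block px 395.2 234.0 world [ 0.4886 -0.2886  0.045 ] ctr [ 0.489  -0.2889] L [0.053 0.141 0.149] yaw of y 0.327
top box px 254.1 197.0 world [0.5815 0.0726 0.052 ] ctr [0.5811 0.0721] L [0.195 0.385 0.337] yaw of y 0.005
scene plug px 271.2 226.7 world [ 0.5656 -0.0133  0.052 ] ctr [ 0.5648 -0.0136] L [0.034 0.036 0.049] yaw of y -0.311
scene block px 145.2 240.9 world [ 0.4914 -0.2952  0.02  ] ctr [ 0.4835 -0.2923] L [0.094 0.147 0.163] yaw of y 0.342
scene keyhead px 125.8 234.8 world [ 0.4999 -0.328   0.063 ] ctr [ 0.4999 -0.327 ] L [0.041 0.031 0.043] yaw of y 0.793
scene keyhead px 156.1 220.9 world [ 0.4784 -0.2598  0.063 ] ctr [ 0.4781 -0.2596] L [0.039 0.033 0.048] yaw of y 0.357
scene housing px 352.5 236.5 world [0.6579 0.1443 0.064 ] ctr [0.6504 0.1309] L [0.02  0.08  0.086] yaw of y -0.311
scene housing px 301.1 219.2 world [0.5749 0.0551 0.064 ] ctr [0.5693 0.058 ] L [0.047 0.045 0.071] yaw of y -0.046
scene housing px 324.8 215.9 world [0.582  0.1102 0.064 ] ctr [0.5794 0.1129] L [0.044 0.047 0.068] yaw of y -0.311
scene housing px 348.0 209.6 world [0.5799 0.169  0.064 ] ctr [0.5767 0.1707] L [0.048 0.049 0.077] yaw of y -0.047
```

Run:
```python
from h import *
import cv2
c=load("top");im=c["image"];g=im.mean(2);hsv=cv2.cvtColor(im,cv2.COLOR_RGB2HSV);H,S,V=[hsv[...,i].astype(int) for i in range(3)]
def wp(u,v,z):return cast(c,u,v,z)[:2]
# key heads in top
m=np.zeros(V.shape,np.uint8);sub=V[215:252,366:427];print("key V min",sub.min(),"bg",np.median(sub))
m[215:252,366:427]=sub<55
for k in cv2.findContours(m,cv2.RETR_EXTERNAL,cv2.CHAIN_APPROX_NONE)[0]:
    if len(k)<8: continue
    (x,y),wh,an=cv2.minAreaRect(k);b=cv2.boxPoints(((x,y),wh,an));l=sorted(b.tolist())
    M=cv2.moments(k)
    p=wp(x,y,.081);print("head",round(x,1),round(y,1),p.round(4),"wh",np.round(wh,1))
    w0=b[1]-b[0];w1=b[2]-b[1];w=w0 if np.hypot(*w0)>np.hypot(*w1) else w1
    e=wp(x+w[0],y+w[1],.081)-p;e*=np.sign(e[1]);print("  head long-axis yaw",np.arctan2(-e[0],e[1]).round(3))
# block orange outline
blk=np.zeros(V.shape,np.uint8);blk[210:260,358:432]=(((H>5)&(H<28)&(S>50))|(V<60))[210:260,358:432]
k=max(cv2.findContours(blk,cv2.RETR_EXTERNAL,cv2.CHAIN_APPROX_NONE)[0],key=cv2.contourArea)
r=cv2.minAreaRect(k);b=cv2.boxPoints(r);print("block px",b.round(1).tolist(),"at .045",[wp(*q,.045).round(3).tolist() for q in b])
# box back edge: strongest gradient per column
gs=cv2.GaussianBlur(g,(0,0),1)
us=np.arange(212,300);vs=[]
for u in us:
    d=np.diff(gs[168:188,u]);i=int(np.argmin(d));
    a=d[max(i-1,0):i+2]; vs.append(168+i+.5+((a[0]-a[2])/(2*(a[0]-2*a[1]+a[2])) if len(a)==3 else 0))
P=np.array([wp(u,v,.052) for u,v in zip(us,vs)]);f=cv2.fitLine(P.astype(np.float32),cv2.DIST_HUBER,0,.001,.001).ravel()
e=f[:2]*np.sign(f[1]);print("box edge pt",f[2:],"yaw",np.arctan2(-e[0],e[1]))
# button caps: bright within dark housing, 13px windows
for n,u0,v0 in(("small",214,200),("large",236.5,200.5),("square",259,203)):
    w=np.zeros(V.shape,np.uint8);w[int(v0)-6:int(v0)+7,int(u0)-6:int(u0)+7]=1
    m=((g>75)&(w>0)).astype(np.uint8)
    nn,lab,st,ce=cv2.connectedComponentsWithStats(m);i=1+np.argmax(st[1:,4]);print(n,st[i],ce[i].round(1),wp(*ce[i],.074).round(4))
c2=load("scene");
```

```text
key V min 21 bg 143.0
head 385.2 237.6 [ 0.4775 -0.2545] wh [ 2.2 12.6]
  head long-axis yaw 0.297
head 412.5 228.5 [ 0.5004 -0.3221] wh [1.9 9.5]
  head long-axis yaw 0.327
block px [[365.6000061035156, 232.8000030517578], [418.3999938964844, 215.1999969482422], [425.1000061035156, 235.3000030517578], [372.29998779296875, 252.89999389648438]] at .045 [[0.491, -0.213], [0.537, -0.349], [0.486, -0.364], [0.44, -0.23]]
box edge pt [0.6367782  0.07449529] yaw -0.053323228
small [210 196   7   7  39] [212.9 199.1] [0.5722 0.1753]
large [230 194  12  13 126] [235.5 199.9] [0.5705 0.1178]
square [253 198  10  10  90] [257.8 202.3] [0.5648 0.0614]
```

```bash
cat >> h.py <<'E'
from scipy.spatial.transform import Rotation as R
def inc(s,*targets):
    "targets (x,y,z,yaw of closing axis), tool vertical -> increment rows"
    R0=R.from_rotvec(s["orientation"]);p=np.array(s["tool_pos"])
    for x,y,z,ps in targets:
        M=np.array([[-np.sin(ps),np.cos(ps),0],[np.cos(ps),np.sin(ps),0],[0,0,-1]]).T
        M=np.column_stack([[-np.sin(ps)*-1*-1,np.cos(ps),0],[np.cos(ps),np.sin(ps),0],[0,0,-1]])
        Rt=R.from_matrix(M);print(np.round(np.r_[R0.inv().apply(np.array([x,y,z])-p)/.2,(R0.inv()*Rt).as_rotvec()/np.pi],4).tolist())
E
python3 - <<'E'
from h import *
from plant import *
s=read_state();print(R.from_rotvec(s["orientation"]).as_matrix().round(4),s["tool_pos"])
inc(s,(.186,.571,.405,1.256),(.378,.344,.40,.62),(.5705,.1178,.36,.4))
E
```

```text
[[-9.509e-01  3.096e-01 -7.000e-04]
 [ 3.096e-01  9.509e-01 -1.500e-03]
 [ 2.000e-04 -1.700e-03 -1.000e+00]] [0.18567512 0.57033134 0.40379808]
[-0.0005, 0.0037, -0.006, -0.0005, -0.0001, -0.0]
[-1.2648, -0.7783, 0.0201, -0.0005, 0.0001, 0.2024]
[-2.5302, -1.5553, 0.2211, -0.0005, 0.0002, 0.2725]
```

Call:
arm_command:
  increments:
    - [-0.843,-0.518,0,0,0,0]
    - [-0.843,-0.518,0,0,0,0]
    - [-0.843,-0.518,0,0,0,0]
    - [-0.843,-0.518,0,0,0,0]
    - [-0.843,-0.518,0,0,0,0]
  fingers: 1
  force: 20

```text
t: 0.72
tool_pos: [0.3143, 0.4195, 0.4046]
orientation: [-0.495, -3.102, -0.0]
force: [-0.1, 0.5, 0.6]
opening: 0.0474
gripper_force: 0.0
```

Call:
arm_command:
  increments:
    - [-0.843,-0.518,0,0,0,0]
    - [-0.843,-0.518,0,0,0,0]
    - [-0.843,-0.518,0,0,0,0]
    - [-0.843,-0.518,0,0,0,0]
    - [-0.843,-0.518,0,0,0,0]

```text
t: 1.35
tool_pos: [0.442, 0.27, 0.4045]
orientation: [-0.492, -3.102, -0.0]
force: [-1.2, -0.2, -0.5]
opening: 0.0011
gripper_force: 0.0
```

Call:
arm_command:
  increments:
    - [-0.843,-0.518,0.2,0,0,0.2725]
    - [-0.843,-0.518,0.2,0,0,0.2725]
    - [-0.843,-0.518,0.2,0,0,0.2725]
    - [-0.843,-0.518,0.2,0,0,0.2725]
    - [-0.843,-0.518,0.2,0,0,0.2725]

```text
t: 1.98
tool_pos: [0.5705, 0.1198, 0.3637]
orientation: [-1.74, -2.614, 0.001]
force: [-0.7, 0.7, 1.4]
opening: 0.0004
gripper_force: 0.0
```

Run:
```python
from h import *
from plant import *
s=read_state();print(s["t"],s["tool_pos"],s["q"],s["force"],s["opening"])
inc(s,(.5705,.1178,.275,.4),(.5705,.1178,.2535,.4))
```

```text
1.975 [0.57054202 0.11979897 0.36372283] [ 1.18818846e-01  1.07507708e-01  1.58805800e+00  6.45375818e-04
  1.44768194e+00 -2.77165239e-01] [-0.70131592  0.7132775   1.44711478] 0.0004225358891781897
[-0.0096, -0.0034, 0.4436, -0.0005, -0.0003, -0.0013]
[-0.0097, -0.0033, 0.5511, -0.0005, -0.0003, -0.0013]
```

Call:
arm_command:
  increments:
    - [-0.01,-0.003,0.3,0,0,0]
    - [-0.01,-0.003,0.44,0,0,0]
    - [-0.01,-0.003,0.52,0,0,0]
    - [-0.01,-0.003,0.553,0,0,0]
    - [-0.01,-0.003,0.553,0,0,0]

```text
t: 2.6
tool_pos: [0.5709, 0.1177, 0.2556]
orientation: [1.734, 2.619, 0.002]
force: [-3.5, 1.1, 3.9]
opening: 0.0005
gripper_force: 2.0
```

Run:
```python
from h import *
from plant import *
import cv2
s=read_state();print(s["t"],s["tool_pos"],s["force"],s["wrist_torque"])
c=read_camera("scene");i=cv2.resize(c["image"][150:290,230:400,::-1],(680,560),interpolation=cv2.INTER_CUBIC);cv2.imwrite("pics/press1.png",cv2.convertScaleAbs(i,alpha=1.5))
```

```text
2.6 [0.57089179 0.11767988 0.25563454] [-3.49821574  1.1263561   3.88035359] [0.20120118 0.60883385 0.00099566]
```

View pics/press1.png

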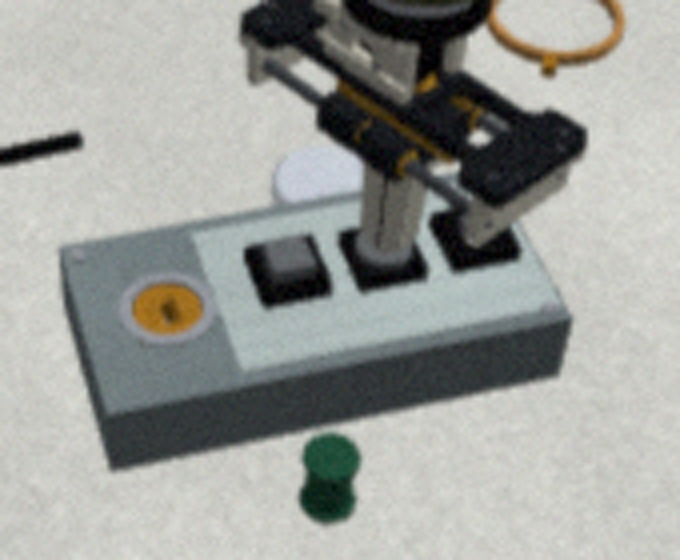

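The picture shows the closed fingers centred on the large button at about (385,245), with the neighbouring buttons free. I'll push a little deeper.

Call:
arm_command:
  increments:
    - [0,0,0.01,0,0,0]
    - [0,0,0.01,0,0,0]
    - [0,0,0.01,0,0,0]
    - [0,0,0.01,0,0,0]
    - [0,0,0.01,0,0,0]

```text
t: 3.28
tool_pos: [0.5714, 0.1172, 0.2543]
orientation: [1.735, 2.617, 0.004]
force: [-5.1, 4.1, 10.1]
opening: 0.0005
gripper_force: 5.1
```

Call:
arm_command:
  increments:
    - [0,0,-0.15,0,0,0]
    - [-0.249,-0.136,-0.15,0,0,0]
    - [-0.249,-0.136,-0.15,0,0,0]
    - [-0.249,-0.136,-0.15,0,0,0]
    - [-0.249,-0.136,-0.1,0,0,0]

```text
t: 3.9
tool_pos: [0.5656, 0.0607, 0.2726]
orientation: [1.734, 2.618, 0.002]
force: [-0.1, -0.6, -0.1]
opening: 0.0007
gripper_force: 0.0
```

Call:
arm_command:
  increments:
    - [0,0,0.07,0,0,0]
    - [0,0,0.1,0,0,0]
    - [0,0,0.1,0,0,0]
    - [0,0,0.1,0,0,0]
    - [0,0,0.1,0,0,0]

```text
t: 4.53
tool_pos: [0.5651, 0.0606, 0.2541]
orientation: [-1.735, -2.619, -0.0]
force: [-11.4, 0.8, 23.5]
opening: 0.0006
gripper_force: 11.8
```

Run:
```python
from h import *
from plant import *
import cv2
s=read_state();print(s["t"],s["tool_pos"],s["force"],s["wrist_torque"])
c=read_camera("scene");i=cv2.resize(c["image"][150:290,230:400,::-1],(680,560),interpolation=cv2.INTER_CUBIC);cv2.imwrite("pics/press2.png",cv2.convertScaleAbs(i,alpha=1.5))
```

```text
4.525 [0.5651493  0.06056243 0.254079  ] [-11.4406549    0.82845553  23.53705291] [ 0.07245006  2.08782258 -0.04625382]
```

View pics/press2.png

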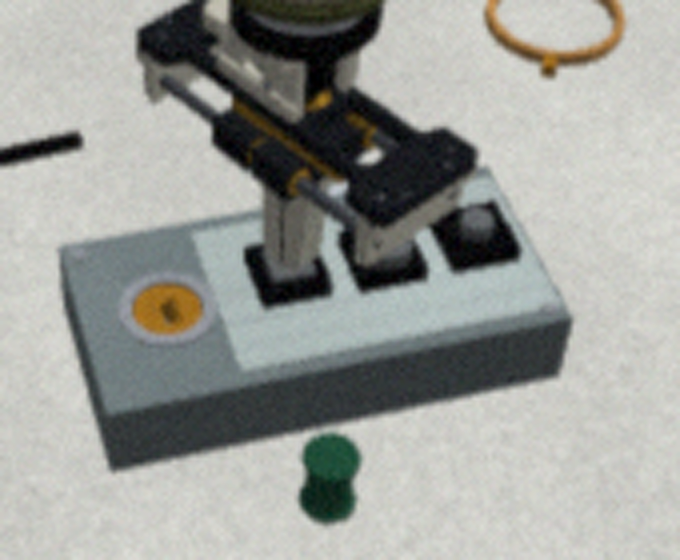

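The fingers are on the square button at about (290,265), it is fully down at 23 N, and the others are up. Next, the small one.

Call:
arm_command:
  increments:
    - [0,0,-0.15,0,0,0]
    - [0.51,0.255,-0.15,0,0,0]
    - [0.51,0.255,-0.15,0,0,0]
    - [0.51,0.255,-0.15,0,0,0]
    - [0.51,0.255,-0.1,0,0,0]

```text
t: 5.2
tool_pos: [0.5723, 0.1739, 0.2715]
orientation: [1.734, 2.619, -0.0]
force: [-1.4, -0.2, 0.1]
opening: 0.0006
gripper_force: 0.0
```

Call:
arm_command:
  increments:
    - [0,0,0.07,0,0,0]
    - [0,0,0.095,0,0,0]
    - [0,0,0.095,0,0,0]
    - [0,0,0.095,0,0,0]
    - [0,0,0.095,0,0,0]

```text
t: 5.82
tool_pos: [0.5722, 0.1726, 0.2542]
orientation: [-1.738, -2.617, 0.001]
force: [-7.1, -1.7, 16.6]
opening: 0.0006
gripper_force: 8.3
```

Run:
```python
from h import *
from plant import *
import cv2
s=read_state();print(s["t"],s["tool_pos"],s["force"],s["wrist_torque"])
c=read_camera("scene");i=cv2.resize(c["image"][150:290,230:400,::-1],(680,560),interpolation=cv2.INTER_CUBIC);cv2.imwrite("pics/press3.png",cv2.convertScaleAbs(i,alpha=1.5))
```

```text
5.825 [0.57222208 0.17264358 0.25418649] [-7.14113224 -1.72263867 16.58756365] [-0.23881399  1.62864535  0.01189683]
```

View pics/press3.png

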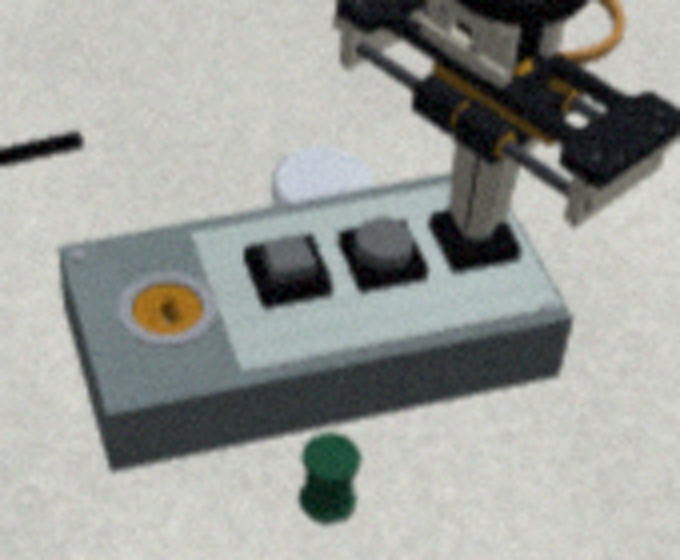

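The small button is fully down at 16.6 N under the fingers at about (475,230), with the other two up. Next, the key.

Call:
arm_command:
  increments:
    - [0,0,-0.3,0,0,0]
    - [-0.9,-0.635,-0.4,0,0,0]
    - [-0.9,-0.635,-0.4,0,0,0]
    - [-0.9,-0.635,-0.4,0,0,0]
    - [-0.9,-0.635,-0.4,0,0,0]
  fingers: -1

```text
t: 6.5
tool_pos: [0.5241, -0.0451, 0.3324]
orientation: [-1.74, -2.615, 0.001]
force: [0.0, 0.1, -0.1]
opening: 0.046
gripper_force: 0.0
```

Call:
arm_command:
  increments:
    - [-0.9,-0.635,0,0,0,0.023]
    - [-0.9,-0.635,0,0,0,0.023]
    - [-0.9,-0.635,0,0,0,0.023]
    - [-0.9,-0.635,0,0,0,0.023]
    - [-0.9,-0.635,0,0,0,0.023]

```text
t: 7.12
tool_pos: [0.4769, -0.2596, 0.332]
orientation: [-1.835, -2.548, 0.001]
force: [-0.1, 1.5, 0.4]
opening: 0.0918
gripper_force: 0.0
```

Run:
```python
from h import *
from plant import *
import cv2
s=read_state();print(s["t"],s["tool_pos"],s["q"],s["force"],s["opening"])
inc(s,(.4775,-.2545,.27,.327),(.4775,-.2545,.237,.327))
c=read_camera("top");pickle.dump(c,open("top1.pkl","wb"))
for n in("top","scene"):
  print(n,proj(load(n),(.4775,-.2545,.081)).round(1),proj(load(n),(.4775,-.2545,.063)).round(1))
```

```text
7.125 [ 0.47690817 -0.25961838  0.33195114] [-5.92784168e-01  2.35079534e-02  1.73500286e+00 -4.73735914e-04
  1.38452113e+00 -9.15111715e-01] [-0.13614997  1.4627085   0.42775502] 0.09179764195781645
[0.0231, 0.0113, 0.3098, -0.0004, -0.0003, -0.0015]
[0.0229, 0.0115, 0.4748, -0.0004, -0.0003, -0.0015]
top [385.2 237.6] [383.5 238. ]
scene [156.7 214.7] [158.4 220.1]
```

Run:
```python
from h import *
import cv2
def box(cx,cy,yaw,dx,dy,z0,z1):
    ex=np.array([np.cos(yaw),np.sin(yaw)]);ey=np.array([-ex[1],ex[0]])
    return [np.r_[np.array([cx,cy])+a*dx/2*ex+b*dy/2*ey,z] for a in(-1,1) for b in(-1,1) for z in(z0,z1)]
def cen(k):
    M=cv2.moments(k);return np.array([M["m10"]/M["m00"],M["m01"]/M["m00"]]),M["m00"]
p=np.array([.4775,-.2565])
for n,win in(("top",(215,252,366,400)),("scene",(205,240,140,185))):
    c=load(n);V=c["image"].max(2).astype(np.float32);r0,r1,c0,c1=win
    Vb=cv2.resize(V[r0:r1,c0:c1],None,fx=8,fy=8,interpolation=cv2.INTER_CUBIC)
    for th in(55,75,90):
        k=max(cv2.findContours((Vb<th).astype(np.uint8),cv2.RETR_EXTERNAL,cv2.CHAIN_APPROX_NONE)[0],key=cv2.contourArea)
        m,a=cen(k.astype(np.float32));m=(m+.5)/8-.5+[c0,r0];a/=64
        H=cv2.convexHull(np.array([proj(c,q) for q in box(*p,.327,.010,.032,.045,.081)],np.float32));pm,pa=cen(H)
        x=k[:,0,0]/8+c0;y=k[:,0,1]/8+r0;h=H[:,0]
        print(n,th,"meas",m.round(2),round(a,1),"pred",pm.round(2),round(pa,1),"shift m",(cast(c,*m,.063)-cast(c,*pm,.063))[:2].round(4),
          "ext",np.round([x.min(),x.max(),y.min(),y.max()],1),np.round([h[:,0].min(),h[:,0].max(),h[:,1].min(),h[:,1].max()],1))
```

```text
top 55 meas [385.17 237.51] 27.7 pred [384.44 237.94] 70.2 shift m [ 0.0011 -0.0018] ext [379.2 392.  235.4 240.5] [376.  392.8 233.6 242.1]
top 75 meas [385.12 237.51] 41.6 pred [384.44 237.94] 70.2 shift m [ 0.0011 -0.0017] ext [378.6 392.4 234.9 241. ] [376.  392.8 233.6 242.1]
top 90 meas [385.09 237.51] 52.9 pred [384.44 237.94] 70.2 shift m [ 0.0011 -0.0016] ext [378.2 392.8 234.5 241.4] [376.  392.8 233.6 242.1]
scene 55 meas [156.12 220.88] 186.5 pred [157.48 220.22] 217.3 shift m [ 0.0011 -0.0032] ext [148.2 164.6 212.8 229.8] [148.3 166.5 210.5 230. ]
scene 75 meas [156.15 220.92] 205.1 pred [157.48 220.22] 217.3 shift m [ 0.0013 -0.0031] ext [148.  165.  212.5 230.2] [148.3 166.5 210.5 230. ]
scene 90 meas [156.17 220.97] 221.4 pred [157.48 220.22] 217.3 shift m [ 0.0014 -0.0031] ext [147.9 165.2 212.1 230.5] [148.3 166.5 210.5 230. ]
```

Call:
arm_command:
  increments:
    - [0,0.009,0.2,0,0,-0.001]
    - [0,0.009,0.4,0,0,-0.001]
    - [0,0.009,0.475,0,0,-0.001]
    - [0,0.009,0.475,0,0,-0.001]
    - [0,0.009,0.475,0,0,-0.001]

```text
t: 7.8
tool_pos: [0.481, -0.2564, 0.2399]
orientation: [1.823, 2.555, 0.0]
force: [0.1, -0.0, 0.9]
opening: 0.0931
gripper_force: 0.0
```

Call:
arm_command:
  increments:
    - [0,0,0,0,0,0]
    - [0,0,0,0,0,0]
    - [0,0,0,0,0,0]
    - [0,0,0,0,0,0]
    - [0,0,0,0,0,0]
  fingers: 1
  force: 50

```text
t: 8.43
tool_pos: [0.4802, -0.2562, 0.2381]
orientation: [-1.825, -2.557, -0.0]
force: [-0.0, -0.2, 1.0]
opening: 0.047
gripper_force: 0.0
```

Call:
arm_command:
  increments:
    - [0,0,0,0,0,0]
    - [0,0,0,0,0,0]
    - [0,0,0,0,0,0]
    - [0,0,0,0,0,0]
    - [0,0,0,0,0,0]

```text
t: 9.05
tool_pos: [0.4794, -0.2566, 0.238]
orientation: [-1.824, -2.555, 0.003]
force: [-6.8, -2.4, 3.4]
opening: 0.0098
gripper_force: 49.9
```

Run:
```python
from plant import *
s=read_state();print(s["t"],s["tool_pos"],s["orientation"],s["force"],s["wrist_torque"],s["opening"],s["gripper_force"])
```

```text
9.05 [ 0.47939833 -0.25659846  0.23804833] [-1.82436191 -2.55529287  0.00295003] [-6.82144016 -2.38556802  3.43680487] [-0.40920201  1.34038186 -0.01966231] 0.009836216959667549 49.92314279079437
```

Call:
arm_command:
  increments:
    - [0,0,-0.05,0,0,0]
    - [0,0,-0.15,0,0,0]
    - [0,0,-0.3,0,0,0]
    - [0,0,-0.5,0,0,0]
    - [0,0,-0.5,0,0,0]

```text
t: 9.68
tool_pos: [0.4816, -0.2569, 0.3431]
orientation: [1.82, 2.55, 0.001]
force: [-0.1, 0.2, -0.6]
opening: 0.0103
gripper_force: 49.9
```

Call:
arm_command:
  increments:
    - [0.3,0.25,0,0,0,-0.05]
    - [0.6,0.5,0,0,0,-0.1]
    - [0.9,0.72,0,0,0,-0.15]
    - [0.9,0.72,0,0,0,-0.2]
    - [0.9,0.72,0,0,0,-0.25]

```text
t: 10.3
tool_pos: [0.5583, -0.0359, 0.3373]
orientation: [-0.693, -3.063, -0.002]
force: [-0.5, -0.8, -0.2]
opening: 0.0096
gripper_force: 49.9
```

Call:
arm_command:
  increments:
    - [0,0,0,0,0,-0.05]
    - [0,0,0,0,0,-0.1]
    - [0,0,0,0,0,-0.129]
    - [0,0,0,0,0,-0.129]
    - [0,0,0,0,0,-0.129]

```text
t: 10.92
tool_pos: [0.5578, -0.0391, 0.3377]
orientation: [-0.081, -3.14, -0.0]
force: [-0.3, 0.0, -0.1]
opening: 0.0096
gripper_force: 49.9
```

Run:
```python
from h import *
from plant import *
import cv2
s=read_state();print(s["t"],s["tool_pos"],s["q"],s["force"],s["wrist_torque"],s["opening"],s["gripper_force"])
inc(s,(.5665,-.0127,.300,1.518))
a=read_camera("top");pickle.dump(a,open("top2.pkl","wb"));b=read_camera("scene");pickle.dump(b,open("scene2.pkl","wb"))
i=cv2.resize(b["image"][130:270,200:370,::-1],(680,560),interpolation=cv2.INTER_CUBIC);cv2.imwrite("pics/ins1.png",cv2.convertScaleAbs(i,alpha=1.5))
```

```text
10.925 [ 0.55781415 -0.039145    0.33768667] [-1.61789988e-01  6.19525975e-02  1.68466308e+00  1.15399480e-04
  1.39555597e+00 -1.68121614e+00] [-0.2955523   0.04717245 -0.11472667] [-0.0013624  -0.01960667 -0.02923629] 0.009617273851982036 49.9361926317215
[-0.0367, 0.1342, 0.1884, 0.0001, -0.0002, 0.0004]
```

View pics/ins1.png

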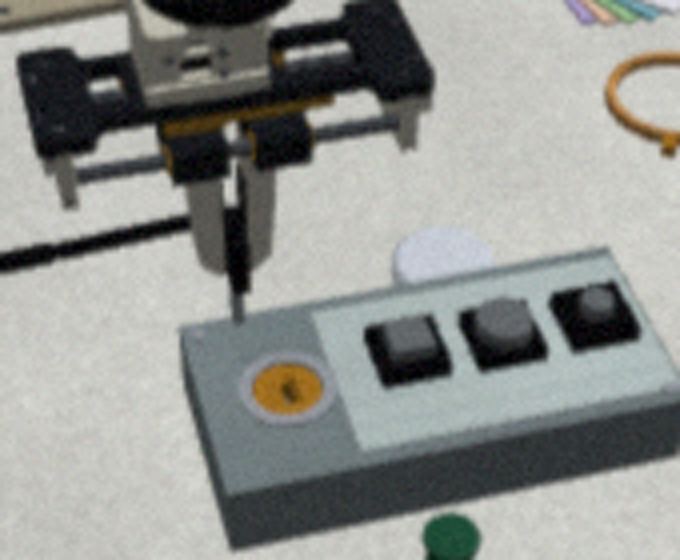

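The view shows the key held upright in the fingers, with its blade tip at crop (238,320), which is image px (259.5,210), and the slot at (290,390). I'll measure the blade against the slot.

Run:
```python
from h import *
c=load("scene2");g=c["image"].mean(2)
print(g[198:216,253:268].astype(int))
tz=.3377-.227
for x in (.5578,):
  for dx in (-.005,0,.005):
    print(dx,proj(c,(x+dx,-.0391,tz)).round(2),proj(c,(x+dx,-.0391,tz+.01)).round(2))
# slot: dark pixels within plug, both cams
import cv2
for n,w in(("scene",(215,238,258,285)),("top",(192,214,277,298))):
    k=load(n);im=k["image"];hsv=cv2.cvtColor(im,cv2.COLOR_RGB2HSV)
    print(n);print(im.mean(2)[w[0]:w[1],w[2]:w[3]].astype(int)[::1])
```

```text
[[ 97  85  76  73  19   3   6   0  18  61 117 127 131 128 129]
 [126 117 116 112  41  11   1   6  13  59 120 130 132 130 129]
 [129 132 133 121  54   8   5   1  10  63 123 130 134 132 133]
 [134 132 133 124  74  16   4   6  18  62 126 132 135 133 134]
 [132 131 131 125  84  22   8  11  29  70 124 130 130 134 133]
 [133 130 133 126  87  41  23  41  83 101 129 133 132 132 131]
 [132 133 132 123  89  47  41  64 118 130 134 134 131 134 131]
 [135 132 132 125  85  50  44  64 114 131 132 131 132 133 136]
 [136 131 130 123  94  51  47  64 112 132 135 134 130 129 125]
 [131 132 135 126 109  58  45  58 104 124 123 116 114 110  99]
 [134 128 135 123 113  55  48  57  88  96  99  91  85  84  85]
 [119 117 114 103  94  56  46  49  73  84  83  82  83  80  78]
 [ 97  89  84  82  81  63  55  56  74  81  80  80  81  79  81]
 [ 85  81  83  83  82  74  67  76  80  79  78  79  81  80  78]
 [ 81  81  77  79  83  79  80  81  82  81  79  80  83  78  77]
 [ 82  85  80  82  82  82  80  81  82  83  79  80  82  80  80]
 [ 83  84  82  84  80  79  80  79  85  81  82  81  81  80  82]
 [ 83  84  81  85  80  81  84
[... 4014 characters left out ...]
1 113 104  96  94  90  84  85  92  90  93  95  95  96 109 116
  124 123 121]
 [122 123 122 118 110 101  96  90  90  95  92  92  98  96  96 103 112 119
  126 122 117]
 [118 121 123 122 117 106 100  99  93  97  98  96  96  99 103 112 122 123
  123 119 113]
 [114 115 122 125 120 116 113 106 103  98 102  98 102 105 115 122 126 126
  122 116 112]
 [110 109 116 123 124 121 117 118 113 109 111 109 112 116 121 125 124 123
  116 112 111]
 [111 107 110 115 120 122 124 122 119 121 120 120 120 121 124 124 121 115
  113 109 111]
 [108 105 105 108 116 116 117 117 121 123 125 121 120 119 120 115 111 108
  111 111 112]
 [108 104 105 103 109 106 108 111 118 118 117 116 115 114 112 110 108 109
  112 110 111]]
```

Call:
arm_command:
  increments:
    - [-0.029,0.127,0.1,0,0,0]
    - [-0.029,0.127,0.2,0,0,0]
    - [-0.029,0.127,0.253,0,0,0]
    - [-0.029,0.127,0.253,0,0,0]
    - [-0.029,0.127,0.253,0,0,0]

```text
t: 11.65
tool_pos: [0.5652, -0.0146, 0.2882]
orientation: [0.079, 3.14, -0.0]
force: [-0.2, 0.4, -0.7]
opening: 0.0097
gripper_force: 49.9
```

Run:
```python
from h import *
from plant import *
import cv2
s=read_state();print(s["t"],s["tool_pos"],s["orientation"],s["force"])
b=read_camera("scene");pickle.dump(b,open("scene3.pkl","wb"))
p=s["tool_pos"]
for z in(0,.01,.02):print(proj(b,(p[0],p[1],p[2]-.227+z)).round(2),proj(b,(p[0]+.007,p[1],p[2]-.227+z)).round(2))
print("slot mouth",proj(b,(.5655,-.0133,.052)).round(2))
print(b["image"].mean(2)[206:236,260:284].astype(int))
i=cv2.resize(b["image"][190:250,235:315,::-1],(800,600),interpolation=cv2.INTER_CUBIC);cv2.imwrite("pics/ins2.png",cv2.convertScaleAbs(i,alpha=1.6))
```

```text
11.65 [ 0.56519171 -0.01464023  0.28821643] [ 7.85373865e-02  3.13976472e+00 -2.89749954e-04] [-0.22659338  0.37783356 -0.67644822]
[270.55 223.93] [271.47 226.13]
[270.49 220.93] [271.41 223.13]
[270.43 217.89] [271.36 220.09]
slot mouth [271.21 226.61]
[[125  93  62  59  54  55  58  57  50  14   6  12  11  10  28  55  58  57
   57  58  70  81  90  87]
 [124  90  60  56  55  56  55  57  50  13   3  10   7   7  21  51  56  56
   56  65  75  96 104 107]
 [111  82  60  58  54  58  61  58  48  25   6   5   2   4  15  46  56  57
   55  63  87 114 114 115]
 [ 86  78  60  56  55  61  58  58  54  21   6   4   0  12  20  45  54  58
   59  68  97 118 117 118]
 [ 81  81  68  56  54  57  58  59  53  22   2   7   4   5  15  41  57  58
   63  80 109 116 119 118]
 [ 84  78  72  60  54  62  55  55  52  19   0   2   5   7  18  44  52  61
   70  96 116 121 120 118]
 [ 81  83  80  60  58  57  60  58  52  24   3   0   2   7  15  44  54  66
   82 103 117 118 118 118]
 [ 82  81  84  72  65  63  57  57  50  21  12   6   5   1  18  50  66  75
   81  97 113 121 117 119]
 [ 85  82  82  79  77  73  66  61  57
[... 1485 characters left out ...]
98  97  89  74  72  69  67  63  67  64  52  39  39  49  54  67  69
   70  75  91  98  97  90]
 [ 91  99  97  99  84  75  69  66  65  69  69  70  55  46  55  61  68  72
   75  90 102 103  97  85]
 [ 78  95 102 104  92  85  75  69  65  67  70  69  68  64  65  68  71  78
   90 100 100  98  83  80]
 [ 79  86  94 100 102 100  91  80  77  76  69  74  70  73  78  78  88  94
  103  98  97  92  78  76]
 [ 82  85  86  94  96 102 100  95  92  90  89  86  86  88  92  95  96 102
  100  95  91  81  79  78]
 [ 83  78  83  87  84  90  97 101 104  99 101  97 103  97  99  99  95  94
   89  82  79  82  81  78]
 [ 84  77  81  78  76  70  83  93  92  93  90  93  91  88  90  87  76  80
   75  79  83  82  79  81]]
```

View pics/ins2.png

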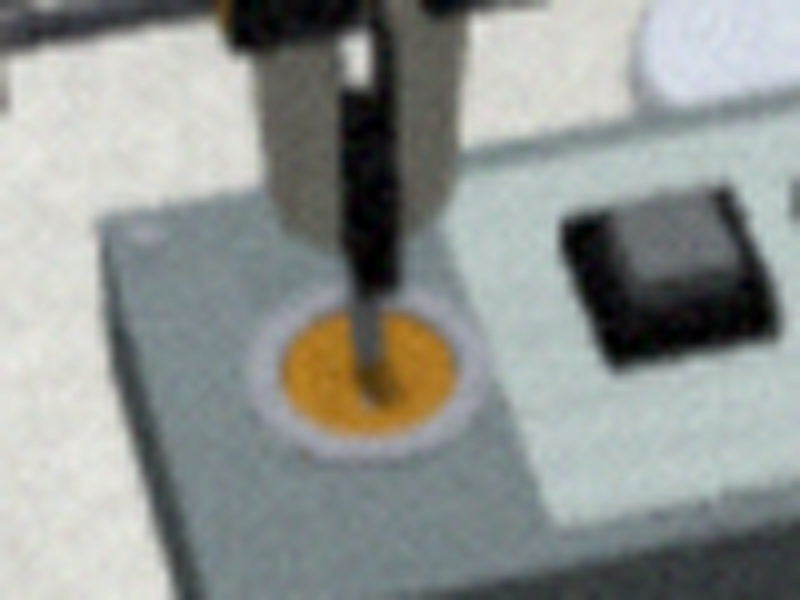

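The blade tip (crop 368,365) sits directly above the slot (crop 375,385), and the columns agree within half a pixel. I'll start the insertion.

Call:
arm_command:
  increments:
    - [0,0,0.02,0,0,0]
    - [0,0,0.04,0,0,0]
    - [0,0,0.06,0,0,0]
    - [0,0,0.075,0,0,0]
    - [0,0,0.075,0,0,0]

```text
t: 12.32
tool_pos: [0.5648, -0.0141, 0.2721]
orientation: [-0.077, -3.14, -0.0]
force: [0.2, -0.1, -0.6]
opening: 0.0096
gripper_force: 49.9
```

Call:
arm_command:
  increments:
    - [0,0,0.01,0,0,0]
    - [0,0,0.02,0,0,0]
    - [0,0,0.03,0,0,0]
    - [0,0,0.04,0,0,0]
    - [0,0,0.04,0,0,0]

```text
t: 12.95
tool_pos: [0.5646, -0.0142, 0.2653]
orientation: [-0.077, -3.139, 0.0]
force: [-9.2, -0.1, 9.9]
opening: 0.0099
gripper_force: 50.0
```

Call:
arm_command:
  increments:
    - [0.005,0,0.005,0,0,0.015]
    - [0.005,0,0.01,0,0,-0.015]
    - [0.005,0,0.015,0,0,0.015]
    - [0.005,0,0.02,0,0,-0.015]
    - [0.005,0,0.02,0,0,0]

```text
t: 13.58
tool_pos: [0.5637, -0.0137, 0.2614]
orientation: [-0.076, -3.14, -0.001]
force: [-6.4, 2.7, 9.7]
opening: 0.0095
gripper_force: 50.0
```

Call:
arm_command:
  increments:
    - [0.004,0,0.005,0,0,0.015]
    - [0.004,0,0.01,0,0,-0.015]
    - [0.004,0,0.015,0,0,0.015]
    - [0.004,0,0.02,0,0,-0.015]
    - [0.004,0,0.02,0,0,0]

```text
t: 14.2
tool_pos: [0.5632, -0.0142, 0.2571]
orientation: [0.077, 3.14, -0.001]
force: [-2.9, -0.3, 4.3]
opening: 0.0096
gripper_force: 50.0
```

Call:
arm_command:
  increments:
    - [0.0,0,0.005,0,0,0.015]
    - [0.0,0,0.01,0,0,-0.015]
    - [0.0,0,0.015,0,0,0.015]
    - [0.0,0,0.02,0,0,-0.015]
    - [0.0,0,0.02,0,0,0]

```text
t: 14.82
tool_pos: [0.5639, -0.0141, 0.2542]
orientation: [0.077, 3.138, 0.0]
force: [-2.4, 2.4, 9.1]
opening: 0.0099
gripper_force: 50.0
```

Run:
```python
from plant import *
s=read_state();print(s["t"],s["tool_pos"],s["orientation"],s["force"],s["wrist_torque"],s["opening"],s["gripper_force"])
```

```text
14.825 [ 0.56392882 -0.01406461  0.25420865] [7.67259082e-02 3.13789771e+00 4.35910854e-05] [-2.35067141  2.37453601  9.05920996] [ 0.3883106   0.37442856 -0.03472824] 0.009873970289970063 49.99070227146149
```

Call:
arm_command:
  increments:
    - [0,0,0.006,0,0,0.015]
    - [0,0,0.012,0,0,-0.015]
    - [0,0,0.018,0,0,0.015]
    - [0,0,0.024,0,0,-0.015]
    - [0,0,0.024,0,0,0]

```text
t: 15.45
tool_pos: [0.5639, -0.0139, 0.2483]
orientation: [0.077, 3.138, 0.001]
force: [2.2, 2.1, -0.7]
opening: 0.0095
gripper_force: 50.0
```

Call:
arm_command:
  increments:
    - [0,0,0.006,0,0,0.015]
    - [0,0,0.012,0,0,-0.015]
    - [0,0,0.018,0,0,0.015]
    - [0,0,0.02,0,0,-0.015]
    - [0,0,0.02,0,0,0]

```text
t: 16.08
tool_pos: [0.5639, -0.0141, 0.2449]
orientation: [0.077, 3.138, 0.0]
force: [-0.8, 1.9, 6.6]
opening: 0.0096
gripper_force: 50.0
```

Call:
arm_command:
  increments:
    - [0,0,0.005,0,0,0.015]
    - [0,0,0.008,0,0,-0.015]
    - [0,0,0.008,0,0,0.015]
    - [0,0,0.008,0,0,0]
    - [0,0,0.008,0,0,0]

```text
t: 16.7
tool_pos: [0.5641, -0.014, 0.2447]
orientation: [0.076, 3.138, -0.0]
force: [-5.6, 0.4, 15.8]
opening: 0.0094
gripper_force: 50.0
```

Run:
```python
from h import *
from plant import *
import cv2
s=read_state();print(s["t"],s["tool_pos"],s["q"],s["force"],s["wrist_torque"])
b=read_camera("scene")
i=cv2.resize(b["image"][190:250,235:315,::-1],(800,600),interpolation=cv2.INTER_CUBIC);cv2.imwrite("pics/home.png",cv2.convertScaleAbs(i,alpha=1.6))
```

```text
16.7 [ 0.56405457 -0.01401379  0.24468668] [-1.15773479e-01  1.68169351e-01  1.74927160e+00  2.04692904e-04
  1.22120499e+00 -1.63812667e+00] [-5.63098384  0.35905256 15.78524202] [0.21376967 1.07491251 0.02530567]
```

View pics/home.png

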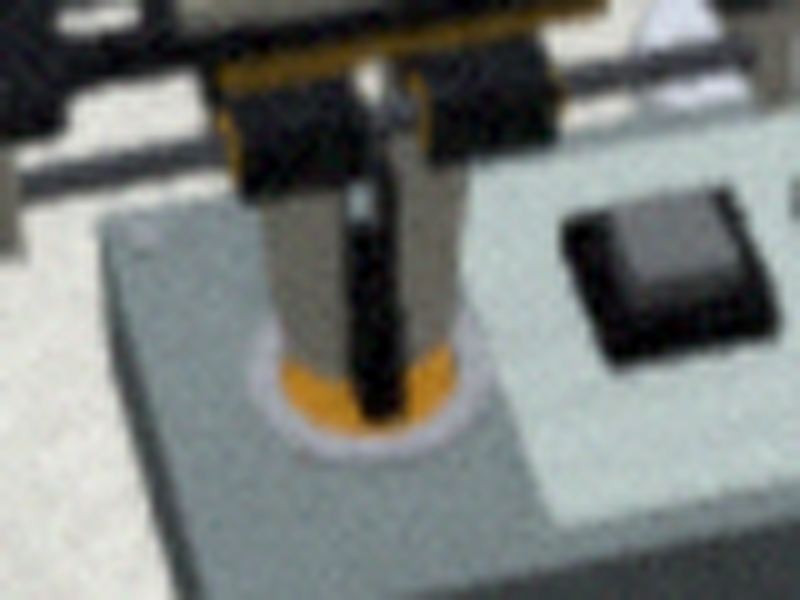

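The key is home: the head's underside sits on the plug at crop (378,420), and z and force confirm it. Now I'll turn it.

Call:
arm_command:
  increments:
    - [0,0.001,0,0,0,0.055]
    - [-0.001,0.002,0,0,0,0.11]
    - [-0.001,0.003,0,0,0,0.165]
    - [-0.002,0.005,0,0,0,0.22]
    - [-0.003,0.006,0,0,0,0.275]

```text
t: 17.38
tool_pos: [0.5649, -0.0121, 0.2447]
orientation: [1.391, 2.814, 0.004]
force: [-2.9, 6.0, 14.3]
opening: 0.0096
gripper_force: 50.0
```

Run:
```python
from h import *
from plant import *
s=read_state();print(s["t"],s["tool_pos"],s["orientation"],s["force"],s["wrist_torque"],s["opening"],s["gripper_force"])
y=R.from_rotvec(s["orientation"]).as_matrix()[:,1];print("psi",np.arctan2(y[1],y[0]))
```

```text
17.375 [ 0.56494456 -0.0120853   0.24465143] [1.39120346 2.81358028 0.00448297] [-2.90895788  6.01020821 14.27888155] [1.03975291 0.58545812 0.06292605] 0.009598345049342911 50.00177800655365
psi 0.6523868855100831
```

Call:
arm_command:
  increments:
    - [0,0.001,0,0,0,0.055]
    - [0,0.002,0,0,0,0.11]
    - [0.001,0.003,0,0,0,0.165]
    - [0.001,0.004,0,0,0,0.21]
    - [0.001,0.005,0,0,0,0.25]

```text
t: 18.0
tool_pos: [0.5666, -0.0114, 0.2448]
orientation: [2.36, 2.068, 0.01]
force: [4.8, 4.6, 7.7]
opening: 0.0096
gripper_force: 50.1
```

Call:
arm_command:
  increments:
    - [0,0,0,0,0,0]
    - [0,0,0,0,0,0]
    - [0,0,0,0,0,0]
    - [0,0,0,0,0,0]
    - [0,0,0,0,0,0]

```text
t: 18.62
tool_pos: [0.5666, -0.0114, 0.2448]
orientation: [2.355, 2.073, 0.01]
force: [3.9, 5.1, 7.5]
opening: 0.0093
gripper_force: 50.0
```

Run:
```python
from h import *
from plant import *
import cv2
s=read_state();print(s["t"],s["tool_pos"],s["orientation"],s["force"],s["wrist_torque"],s["opening"],s["gripper_force"])
y=R.from_rotvec(s["orientation"]).as_matrix()[:,1];print("psi",np.arctan2(y[1],y[0]))
b=read_camera("scene")
i=cv2.resize(b["image"][190:250,235:315,::-1],(480,360),interpolation=cv2.INTER_CUBIC)
i=np.hstack([i,cv2.resize(b["image"][50:240,400:550,::-1],(284,360))])
cv2.imwrite("pics/turn.png",cv2.convertScaleAbs(i,alpha=1.6))
```

```text
18.625 [ 0.56656134 -0.01140112  0.24481809] [2.35526235 2.07290563 0.00978991] [3.87826442 5.05131827 7.46110242] [ 0.9149298  -0.75827533  0.1873312 ] 0.009340073164901047 50.01833260059357
psi -0.1273623667145111
```

View pics/turn.png

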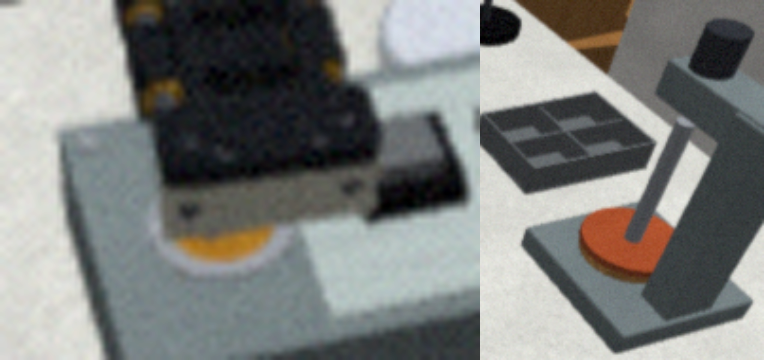

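The hand has turned 1.65 rad. The wrist torque of 0.19 N m is above the 0.16 N m stop spring, the press ram is down on the right, and z shows the key still home. Handing in.

```bash
python3 -c "
from plant import *
print(close_job())"
```

```text
the job is handed in; nothing more can be done
None
```

I pressed the three buttons in order (large round, square, small round), pushed the square-headed key fully home, turned it 1.65 rad to the stop, and handed the job in at about 19 s with the key still gripped and held turned; no verdict was shown.

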